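# Turn the keyed index disc to its pin and press it home

### The arm

A 6-joint arm with a two-finger parallel gripper is mounted at the origin on the work surface; the furniture and walls round the work are solid. World frame = base frame: x ahead of the robot, y to its left, z up, the work surface at z = 0. Lengths are in mm, angles in rad, forces in N, time in s.
With the tool pointing down it reaches from about 350 to 775 mm from the base axis. Payload 7.3 kg.
Tool frame: the origin (TCP) lies at the very end of the fingers, on their centre line; the grasp point (between the pads) lies 19 mm behind it; z points along the fingers, y is the line along which they close (so a half turn about z gives the same grasp; the last joint's range is limited). The gripper opens to 92 mm and grips with 3 to 60 N. Pads are 19 mm wide; open, the fingers measure 130 mm over their backs; the gripper's body (75 mm by 190 mm) begins 47 mm behind the grasp point.
Start: joints at [-1.377, 0.342, 1.524, -0, 1.275, -0.146], TCP at [175.005, -494.997, 189.441] pointing down, gripper open.
Joint ranges: [-2.53, 2.53], [-0.77, 2.02], [0.04, 2.7], [-1, 4.14], [0.28, 2.66], [-3.11, 3.11]. Speed limits (rad/s): [2.57, 2.57, 3.14, 3.14, 3.14, 3.14].

### API

Orientations are given as [roll, pitch, yaw] about the fixed x, y, z axes, in that order (R = Rz(yaw) Ry(pitch) Rx(roll)).
In Python, from plant import bot gives the robot as it stands.
- The arm moves only by the tool apply_moves, never from a script. Its argument "motion" is text: rows parted by semicolons, each of 4 numbers parted by spaces: the shift along the tool's x, y, z in m, then the turn about the tool's z in degrees. A call has 1 to 8 rows; each row shifts and turns the commanded pose from where the row before left it, along the tool's axes as they then stand; what a row does not reach is not made up. A row lasts 1/8 s, in which the tool goes at most 62.5 mm and 10.7 degrees, less where a joint would pass 70% of its speed; a pose out of reach is approached as far as the arm can. A call with a gripper value outside its range is refused whole. "fingers" is the opening, from -1 (shut) to 1 (fully open), set as the call begins (left out, the last holds). The fingers move at their own pace and stop on an object; the grip force is fixed at half the most. Time passes only in rows, so rows that do not move let the fingers close. It gives the time, the measured TCP pose, the force, the opening and the grip force at its end, in the units of the state.
- bot.get_obs(): the state, without advancing time (a new reading comes with each control period).
- bot.capture(name): name is "side" or "top"; returns a dict with "img" (420x560x3 uint8, blue, green, red), "range_z" (420x560 float32, mm along the optical axis (not along the pixel's ray), 0 where there is no reading), "fx", "fy", "cx", "cy" (pixels), "D" ([k1, k2, p1, p2, k3] as OpenCV has them; the pictures are not rectified), "world_from_camera" (4x4, takes a point from camera to world coordinates). Camera axes: x right, y down, z forward; pixel columns grow to the right and rows downward; lengths in mm; the calibration is good to about 2 mm. A picture is of the moment at which its call begins.
- bot.close_job(): hands the job in; it is judged then, once.
Trained networks look in a picture, given as the dict that the camera call returned (one of the last four; its "shot" number tells which), for a name from the list of things; names that differ only in an ending like _2 or _b are one class to them, and where a whole thing is asked for, a point or a joint stands for the part that bears it (a point fixed in the world has none). Each returns a list of dicts, best first, with "p" (0 to 1); they miss things now and then, are a little off and sometimes report something else, mostly with a low value. They report only what shows in the picture. A call takes as long as a camera call. They do not tell look-alikes from the thing itself.
- bot.cut_out(picture, thing): "pixels" (420x560 bool, what is visible of it) and "point" ([column, row] in pixels, amid what is visible of it).
The state is a dict: "time": time; "joint_positions": joint angles; "dq": joint speeds; "tau": joint torques, N m; "tool_pos": TCP position; "tcp_rot": TCP orientation; "contact_force": force on the tool from outside, world axes, zero at the start; "moment": the same for the moment, N m; "grip_width": finger opening in mm; "finger_force": force on a finger pad.
Only numpy, scipy, OpenCV 4.12 (cv2) and the standard library are available. Lean on these libraries where they do the work, as an engineer would, in place of code of your own. Each camera call takes 0.05 s, during which the arm holds its last target. There are 200 camera calls.

### The job

On the plywood jig, push the orange paddle round with a fingertip until the aluminium disc's notch stands over the red pin (at the red line on the base), then press the disc fully down so that it sits home with the pin in the notch. Only push and press: do not pinch the paddle, do not lift the disc, and do not force it down on the pin. Leave the tools and offcuts lying round the jig where they are, and finish clear of everything.

Things in the scene. Friction and masses are not known exactly. Their poses are not given: they have to be found in the camera images.
- jig: indexing jig fixed to the table: square plywood base 170x170 mm, 24 mm thick; origin at the centre of its underside on the table (z 0); its x axis points from the spindle to the locating pin. In its middle stands a fixed steel spindle 16 mm across whose domed top is 62 mm above the table; the keyed disc rides on it
- spindle_top (a point): centre of the spindle's top, on the disc's turning axis, 62 mm above the table
- index_pin: fixed red locating pin, 10 mm across, standing on the base 60 mm from the spindle axis, with a round top; origin at its foot, on the base's top (24 mm above the table). A red line on the base runs outward from it
- pin_top (a point): top of the red pin, 40 mm above the table
- index_disc (a joint): angle (rad) of the keyed aluminium disc about the spindle, anticlockwise seen from above; 0 or a full turn (6.283) = the notch is over the pin. It turns freely both ways (stops at -3 and 9.3), with a friction of about 0.1 N m, and stays where it is left. The disc is 120 mm across, 10 mm thick, with a slightly raised middle (81 mm across, 11 mm thick). Its one notch, open at the rim, is 16 mm wide and 20 mm deep: at 0 it clears the pin by 3 mm (0.05 rad) on each side
- index_lift (a joint): how far the disc is pressed down the spindle (m): 0 = raised as at the start, its underside 42 mm and the raised middle's top 53 mm above the table, 2 mm clear over the pin; 0.014 = seated on the base's boss, its middle's top 39 mm above the table and the pin standing in the notch. Negative = lifted. It is a stiff sliding fit: it stays at any height and takes about 4 N to press down; off the notch the pin stops it at 0.002
- disc_centre (a point): centre of the disc's top face, on the axis, 53 mm above the table at the start; its x axis points to the notch and away from the paddle
- notch (a point): middle of the notch's mouth, at the disc's rim, 60 mm from the axis, level with the rim's top face; a red line on the disc points to it from the middle
- paddle (a point): centre of the orange upright thumb paddle on the disc, 42 mm from the axis, straight opposite the notch. It is 24 mm long in the radial direction, 12 mm thick across it (its cap 13 mm), and stands 25 mm above the disc's top; its x axis is radial, pointing to the axis
- paddle_left: half of the paddle's body with the flank that faces the disc's +y (x is towards the notch, z up), fixed to the disc; origin at its foot
- paddle_right: the other half, with the flank that faces the disc's -y; origin at its foot
- offcut_1: oak offcut 40x120x20 mm, long side along its y, lying beside the jig; a bystander; origin at the centre of its underside
- pen_1: thin green pencil, 7 mm thick, 136 mm long along its y, lying beside the jig; a bystander; origin at the centre of its underside
- screwdriver_red: red-handled screwdriver, 198 mm long along its y, lying flat, 28 mm high; a bystander; origin at the centre of its underside
- tape_measure: yellow tape measure 74x93x34 mm, lying flat; a bystander; origin at the centre of its underside
- block_plane: blue block plane 48x171x54 mm, long along its y; a bystander; origin at the centre of its underside
- offcut_0: light offcut block 45x90x35 mm, long along its y; a bystander; origin at the centre of its underside
There are look-alikes about, which are no part of the job. Several things have the shape of the jig; the one meant has the colours described above.

How it is judged (in metres and radians):
At the end, for the whole second after the job is handed in: the disc is pressed down at least 12.2 of its 14 mm, the notch's mouth is within 5 mm of the pin seen from above, and the disc is at rest (value of joint index_lift above 0.0122 m and horizontal distance between notch and pin_top below 0.005 m and velocity of joint index_disc between -0.05 and 0.05 rad/s); the robot touches nothing.
It fails at once if the disc was lifted more than 5 mm up the spindle (value of joint index_lift below -0.005 m).
It fails at once if the paddle was pinched: both flanks pressed by the fingers at once (over 1.5 N each) (contact force between the fingers and paddle_left above 1.5 N and contact force between the fingers and paddle_right above 1.5 N).
It fails at once if the disc was forced down on the pin (over 60 N on the pin) (contact force between anything else and index_pin above 60 N).
It fails at once if a bystander was moved more than 30 mm (distance of any of offcut_1, pen_1, screwdriver_red, tape_measure, block_plane, offcut_0 from where it was at the start of the episode above 0.03 m).
It also fails if it takes over 61 s, if anything falls off the work surface, if the arm or the gripper's body presses on something with over 40 N, if the wrist force passes 120 N, or if a joint passes its speed limit or range.

## Working session

There is one attempt and no reset: what is moved stays moved. The work goes in short steps, Python scripts to look and compute and a tool call to move; the robot and the scene stay as the last step left them, time stands still between calls to the robot, and variables do not carry over. Pictures are saved under pics/ and viewed, at most 12 in all, crops included, and the job is handed in when it is done.

Besides the shell and the picture viewer there is one more tool, called after "Emit:" as name(argument=value, ...), one argument or row to a line, values as JSON. apply_moves: Moves the arm, as the interface text tells. Its arguments: {"type":"object","properties":{"motion":{"type":"string"},"fingers":{"type":"number"}},"required":["motion"]}

```bash
mkdir -p pics
python3 - <<'E'
from plant import bot
import cv2
o=bot.get_obs();print({k:o[k] for k in('time','tool_pos','tcp_rot','grip_width')})
for n in('top','side'):
    c=bot.capture(n);cv2.imwrite(f'pics/{n}0.png',c['img'])
    print(n,c['fx'],c['cx'],c['cy'],c['D'],c['world_from_camera'])
    for t in('jig','index_disc','paddle','notch'):
        for d in bot.cut_out(c,t): print(t,round(d['p'],2),d['point'],d['pixels'].sum())
E
```

```text
{'time': 0.0, 'tool_pos': array([ 174.9059246 , -494.47243534,  188.7221292 ]), 'tcp_rot': array([-3.13999326e+00, -2.56887406e-04,  3.39788219e-01]), 'grip_width': 91.84347687356315}
top 423.6898809639566 282.3143469844307 208.04124193521687 [-0.06037075  0.          0.          0.          0.        ] [[ 2.87238380e-02 -9.93928292e-01  1.06214370e-01  3.71783835e+02]
 [-9.99289550e-01 -2.59589899e-02  2.73226366e-02 -9.86419505e+00]
 [-2.43995238e-02 -1.06923721e-01 -9.93967797e-01  1.21389135e+03]
 [ 0.00000000e+00  0.00000000e+00  0.00000000e+00  1.00000000e+00]]
jig 0.9 [295.1, 182.0] 3537
jig 0.86 [370.4, 301.8] 3642
jig 0.8 [212.6, 265.5] 3700
jig 0.57 [300.6, 173.4] 1369
index_disc 0.93 [207.7, 264.7] 1446
index_disc 0.79 [374.1, 299.8] 1602
index_disc 0.7 [299.1, 172.8] 1415
paddle 0.85 [301.6, 174.3] 1353
paddle 0.8 [214.3, 264.7] 1409
paddle 0.79 [373.6, 302.6] 1573
notch 0.84 [211.1, 269.0] 1518
notch 0.72 [301.8, 171.8] 1369
notch 0.72 [375.5, 303.5] 1614
side 427.22292775509317 289.5230845463149 211.99142469527365 [0.00674113 0.         0.         0.         0.        ] [[-9.98499232e-01  3.08941261e-02 -4.52198670e-02  5.53146709e+02]
 [ 5.45220715e-02  6.38560859e-01 -7.67637527e-01  9.88472865e+02]
 [ 5.16014648e-03 -7.68950963e-01 -6.39286939e-01  8.84079447e+02]
 [ 0.00000000e+00  0.00000000e+00  0.00000000e+00  1.00000000e+00]]
jig 0.76 [260.9, 221.3] 2396
jig 0.61 [352.8, 274.9] 3339
jig 0.57 [355.4, 180.6] 1546
index_disc 0.93 [354.9, 270.2] 1243
index_disc 0.71 [261.6, 210.7] 847
index_disc 0.65 [354.8, 168.8] 576
paddle 0.87 [356.8, 167.9] 631
paddle 0.71 [353.3, 265.7] 1275
paddle 0.67 [256.6, 210.7] 852
paddle 0.58 [282.5, 196.8] 392
notch 0.72 [354.1, 266.0] 1215
notch 0.63 [357.6, 169.7] 576
notch 0.58 [259.2, 212.2] 835
```

View pics/top0.png

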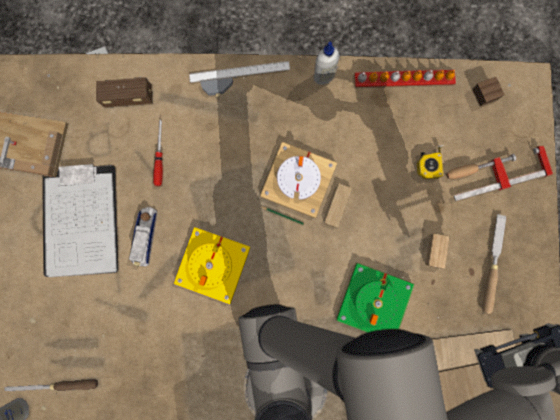

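View pics/side0.png

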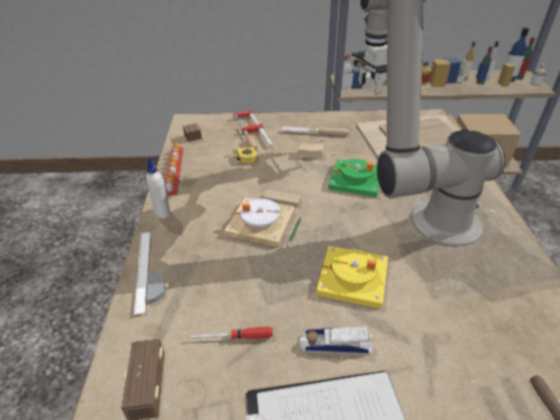

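Top view: three jig shapes, at (299,178) plywood with a silver disc, (210,265) yellow and (375,302) green. The plywood one fits the description. In the side view it is at (261,218). The oak offcut at (338,205) and the green pencil at (285,215) lie right next to it. Next I'll check it in a close crop.

```bash
cat > h.py <<'E'
import numpy as np, cv2
from plant import bot
def ray(c,uv):
    K=np.array([[c['fx'],0,c['cx']],[0,c['fy'],c['cy']],[0,0,1.]])
    n=cv2.undistortPoints(np.array(uv,float).reshape(-1,1,2),K,np.array(c['D'],float))[:,0]
    W=np.array(c['world_from_camera']); d=np.c_[n,np.ones(len(n))]@W[:3,:3].T
    return W[:3,3],d
def at_z(c,uv,z):
    o,d=ray(c,uv); return o+d*((z-o[2])/d[:,2])[:,None]
def cloud(c):
    h,w=c['range_z'].shape; v,u=np.mgrid[:h,:w]
    o,d=ray(c,np.c_[u.ravel(),v.ravel()])
    return (o+d*c['range_z'].reshape(-1,1)).reshape(h,w,3)
def proj(c,P):
    K=np.array([[c['fx'],0,c['cx']],[0,c['fy'],c['cy']],[0,0,1.]])
    W=np.linalg.inv(np.array(c['world_from_camera']))
    return cv2.projectPoints(np.array(P,float).reshape(-1,1,3),cv2.Rodrigues(W[:3,:3])[0],W[:3,3],K,np.array(c['D'],float))[0][:,0]
E
python3 - <<'E'
from h import *
ims=[]
for n,(a,b,r) in dict(top=(255,135,10),side=(220,180,10)).items():
    c=bot.capture(n); s=c['img'][b:b+95,a:a+100]
    P=cloud(c); 
    if n=='top':
        hsv=cv2.cvtColor(c['img'],cv2.COLOR_BGR2HSV)
    hsv=cv2.cvtColor(c['img'],cv2.COLOR_BGR2HSV)
    m=((hsv[...,0]<14)&(hsv[...,1]>150)&(hsv[...,2]>110)); m2=np.zeros_like(m); m2[b:b+95,a:a+100]=m[b:b+95,a:a+100]
    k,l,st,ce=cv2.connectedComponentsWithStats(m2.astype(np.uint8))
    for i in range(1,k):
        if st[i,4]>3: print(n,ce[i].round(1),st[i,4],np.median(P[l==i],0).round(),P[l==i][:,2].min().round(),P[l==i][:,2].max().round())
    ims.append(cv2.resize(s,None,fx=4,fy=4,interpolation=cv2.INTER_CUBIC))
cv2.imwrite('pics/z.png',np.hstack(ims))
E
```

```text
top [308. 154.] 11 [656. -46.  25.] 20.0 28.0
top [300.5 158.1] 12 [632. -25.  75.] 24.0 80.0
top [300.1 163.9] 9 [615. -23.  79.] 77.0 83.0
side [245.8 207. ] 26 [626. -20.  69.] 60.0 79.0
```

View pics/z.png

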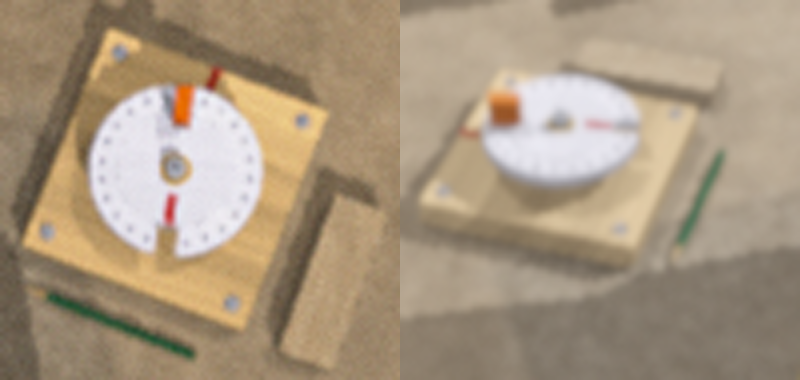

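The crop confirms it: a plywood jig with an aluminium disc. Paddle is at top px (300.8,161), notch at (296.5,195.7), and the red base line at (308.7,154.5), so the notch is almost opposite the pin. Now the geometry.

Run:
```python
from h import *
T=bot.capture('top');S=bot.capture('side')
f=lambda x,y:(255+x/4-.4,135+y/4-.4); g=lambda x,y:(220+(x-400)/4-.4,180+y/4-.4)
sp=at_z(T,[f(175,164)],62)[0]; sp2=at_z(S,[g(560,114)],62)[0]
def tri(a,b):
    o,d=ray(T,[a]);p,e=ray(S,[b]);A=np.c_[d[0],-e[0]];s=np.linalg.lstsq(A,p-o,rcond=None)[0]
    q,r=o+d[0]*s[0],p+e[0]*s[1]; return (q+r)/2,np.linalg.norm(q-r)
print('spindle',sp,sp2,tri(f(175,164),g(560,114)))
print('paddle top',tri(f(184,97),g(506,96)))
sc=at_z(T,[f(119,52),f(303,121),f(232,302),f(47,230)],24); print(sc.round(),'ctr',sc.mean(0))
sd=at_z(S,[g(509,80),g(675,114),g(620,228),g(444,189)],24);print(sd.round())
ln=at_z(T,[f(215,78)],24)[0]; ax=sc.mean(0)
print('line',ln,'ang',np.arctan2(*(ln-ax)[1::-1]))
e=sc[0]-sc[3]; print('jig yaw from edges',np.arctan2(e[1],e[0]),np.arctan2(*(sc[1]-sc[2])[1::-1]))
for nm,c,z in(('notch',f(166,243),52),('redline',f(170,210),53),('pad',f(184,98),77)):
    p=at_z(T,[c],z)[0]; print(nm,p,np.arctan2(*(p-sp)[1::-1]),np.hypot(*(p-sp)[:2]))
# disc fit by height
P=cloud(T); m=(np.hypot(*(P[...,:2]-sp[:2]).transpose(2,0,1))<75)&(P[...,2]>44)&(P[...,2]<60)
q=P[m];print('disc',(q.min(0)+q.max(0))/2,np.ptp(q,0),np.median(q[:,2]))
for n in('offcut_1','pen_1','tape_measure'):
    for d in bot.cut_out(T,n)[:2]:print(n,d['p'],np.median(P[d['pixels']],0).round())
```

```text
spindle [585.93359659 -19.81789124  62.        ] [584.89471123 -21.54096363  62.        ] (array([585.23292061, -19.75593227,  63.56578626]), np.float64(0.8110093980879819))
paddle top (array([626.98736551, -24.43526037,  79.40656291]), np.float64(4.35647058470974))
[[ 674.   22.   24.]
 [ 626. -111.   24.]
 [ 495.  -63.   24.]
 [ 543.   69.   24.]] ctr [584.65808731 -20.46114046  24.        ]
[[ 628. -114.   24.]
 [ 495.  -64.   24.]
 [ 542.   67.   24.]
 [ 674.   17.   24.]]
line [656.18621443 -47.25000712  24.        ] ang -0.3583516515692653
jig yaw from edges -0.34920888664551525 -0.3504198270169342
notch [532.22996323 -15.04060323  52.        ] 3.0528696772762274 53.91570010103496
redline [555.21325661 -17.22501846  53.        ] 3.0573897462355575 30.829568244500173
pad [629.05727169 -24.72315062  77.        ] -0.1132618249977663 43.40176176010199
disc [581.44481373 -20.51966803  52.2942336 ] [118.40961794 119.45849952  15.16257973] 52.94780002591858
offcut_1 0.75 [ 512. -134.   20.]
offcut_1 0.68 [ 390. -409.   35.]
pen_1 0.49 [488.  47.   6.]
tape_measure 0.92 [ 631. -394.   32.]
```

Axis is at about (585.3, -20.3), jig yaw -0.35, paddle at -0.095. Turning the paddle anticlockwise by about 2.89 rad, to 2.79, is within the stops whichever turn count the joint starts on. First I'll move over with the fingers shut.

Emit:
apply_moves(
  motion="0.046 -0.0216 0.003 0;0.046 -0.0216 0.003 0;0.046 -0.0216 0.003 0;0.046 -0.0216 0.003 0;0.046 -0.0216 0.003 0;0.046 -0.0216 0.003 0;0.046 -0.0216 0.003 0;0.046 -0.0216 0.003 0",
  fingers=-1,
)

```text
time: 1.85
tool_pos: [465.5, -208.2, 165.5]
tcp_rot: [3.141, -0.0, 0.34]
contact_force: [1.0, -0.5, 1.0]
grip_width: 16.7
finger_force: 0.0
```

Emit:
apply_moves(
  motion="0 0 0 -9.3;0 0 0 -9.3;0 0 0 -9.3;0 0 0 -9.3;0 0 0 -9.3;0 0 0 -9.3;0 0 0 -9.3;0 0 0 0",
)

```text
time: 2.85
tool_pos: [464.4, -209.4, 165.5]
tcp_rot: [3.142, 0.0, 1.475]
contact_force: [0.2, 0.1, 0.5]
grip_width: 0.9
finger_force: 0.0
```

```bash
cat > d.py <<'E'
import sys
from h import *
o=bot.get_obs(); x,y,z,w=map(float,sys.argv[1:5]); p=np.array(o['tool_pos']); a=o['tcp_rot'][2]
D=np.array([x,y,z])-p; print('t',o['time'],'pos',p.round(1),'yaw',round(a,3),'q6',o['joint_positions'][5].round(2),'F',np.round(o['contact_force'],1),'w',o['grip_width'])
c,s=np.cos(a),np.sin(a)
print('tool shift',(np.array([c*D[0]+s*D[1],s*D[0]-c*D[1],-D[2]])).round(1),'turn',np.degrees(-((w-a+np.pi)%(2*np.pi)-np.pi)).round(1))
A=np.array([585.3,-20.3]); r=p[:2]-A; print('tool about axis: tang,rad',(c*r[0]+s*r[1]).round(1),(s*r[0]-c*r[1]).round(1))
E
python3 d.py 626.8 -48.4 62 1.476
```

```text
t 2.85 pos [ 464.4 -209.4  165.5] yaw 1.475 q6 -0.48 F [0.2 0.1 0.5] w 0.8632789654952366
tool shift [175.9 146.2 103.5] turn -0.1
tool about axis: tang,rad -199.9 -102.2
```

Emit:
apply_moves(
  motion="0.0352 0.0292 0 0;0.0352 0.0292 0 0;0.0352 0.0292 0 0;0.0352 0.0292 0 0;0.0352 0.0292 0 0;0 0 0.04 0;0 0 0.04 0;0 0 0 0",
)

```text
time: 3.85
tool_pos: [624.0, -47.4, 82.2]
tcp_rot: [-3.134, -0.001, 1.473]
contact_force: [0.6, 0.2, 1.3]
grip_width: 0.3
finger_force: 0.0
```

```bash
python3 d.py 626.8 -48.4 62 1.476
python3 - <<'E'
from h import *
ims=[]
for n,(a,b) in dict(top=(255,125),side=(210,160)).items():
    c=bot.capture(n);ims.append(cv2.resize(c['img'][b:b+100,a:a+100],None,fx=4,fy=4,interpolation=cv2.INTER_CUBIC))
cv2.imwrite('pics/a.png',np.hstack(ims))
E
```

```text
t 3.85 pos [624.  -47.4  82.2] yaw 1.473 q6 -0.1 F [0.6 0.2 1.3] w 0.28865090146878936
tool shift [-0.7  2.9 20.2] turn -0.2
tool about axis: tang,rad -23.2 41.2
```

View pics/a.png

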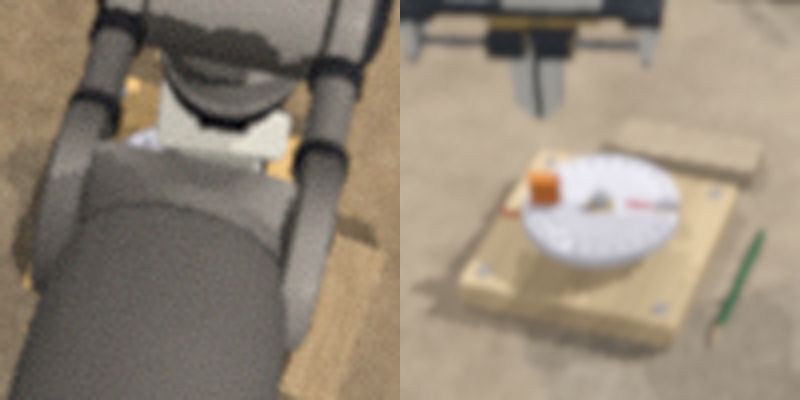

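The side view shows the shut fingertips at (540,115), behind the paddle at (545,187), and clear of it. I'll descend, close the gap and start pushing.

Emit:
apply_moves(
  motion="0 0.003 0.01 0;0 0 0.01 0;0 0 0 0;0.0025 0 0 0;0.0025 0 0 0;0.0025 0 0 0;0 0 0 0",
)

```text
time: 4.82
tool_pos: [630.2, -40.5, 65.5]
tcp_rot: [3.141, 0.0, 1.476]
contact_force: [0.1, -0.2, -0.4]
grip_width: 0.2
finger_force: 0.0
```

Emit:
apply_moves(
  motion="0.0039 0.00127 0 -5;0.0039 0.00127 0 -5;0.0039 0.00127 0 -5;0.0039 0.00127 0 -5;0 0 0 0",
)

```text
time: 5.45
tool_pos: [634.6, -24.9, 65.4]
tcp_rot: [3.142, 0.0, 1.825]
contact_force: [-0.7, 0.3, -0.6]
grip_width: 0.6
finger_force: 0.0
```

```bash
python3 d.py 626.8 -48.4 62 1.476;cat > s.py <<'E'
import sys
from h import *
ims=[]
for n,(a,b) in dict(top=(255,125),side=(210,160)).items():
    c=bot.capture(n);ims.append(cv2.resize(c['img'][b:b+100,a:a+100],None,fx=4,fy=4,interpolation=cv2.INTER_CUBIC))
cv2.imwrite('pics/%s.png'%sys.argv[1],np.hstack(ims))
E
python3 s.py b
```

```text
t 5.45 pos [634.6 -24.9  65.4] yaw 1.825 q6 -0.41 F [-0.7  0.3 -0.6] w 0.5652109564104408
tool shift [-20.8 -13.4   3.4] turn 20.0
tool about axis: tang,rad -16.9 46.5
```

View pics/b.png

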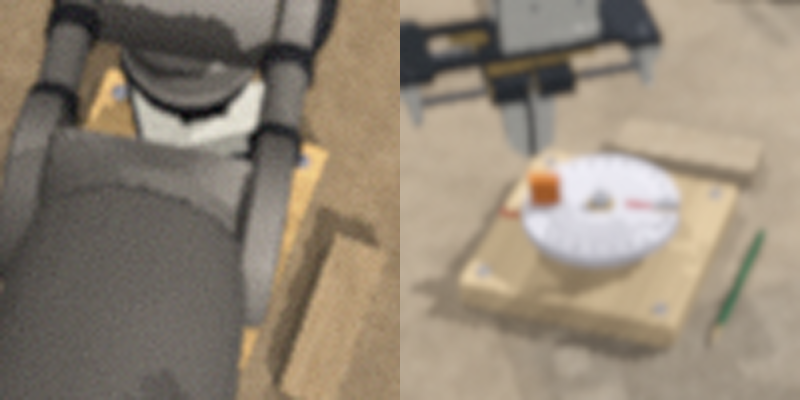

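Run:
```python
from h import *
c=bot.capture('side'); o=bot.get_obs(); p=o['tool_pos']; print(p)
print('tcp px',proj(c,[p,[634.6,-24.9,100],[627,-24.4,78],[627,-24.4,54],[630.2,-40.5,65]]).round(1))
P=cloud(c)
for v in range(180,206,3): print(v,[tuple(P[v,u].round().astype(int)) for u in(236,240,243,246)])
```

```text
[634.56400071 -25.34146097  65.44756688]
tcp px [[243.2 206.9]
 [242.4 198. ]
 [245.4 203.8]
 [245.9 210. ]
 [244.8 203.9]]
180 [(np.int64(645), np.int64(11), np.int64(192)), (np.int64(634), np.int64(10), np.int64(191)), (np.int64(627), np.int64(-2), np.int64(182)), (np.int64(618), np.int64(7), np.int64(188))]
183 [(np.int64(646), np.int64(11), np.int64(181)), (np.int64(635), np.int64(14), np.int64(183)), (np.int64(629), np.int64(-17), np.int64(161)), (np.int64(619), np.int64(7), np.int64(178))]
186 [(np.int64(649), np.int64(-14), np.int64(153)), (np.int64(638), np.int64(-16), np.int64(151)), (np.int64(630), np.int64(-20), np.int64(148)), (np.int64(621), np.int64(-15), np.int64(151))]
189 [(np.int64(650), np.int64(-10), np.int64(145)), (np.int64(639), np.int64(-14), np.int64(142)), (np.int64(630), np.int64(-17), np.int64(139)), (np.int64(621), np.int64(-18), np.int64(139))]
192 [(np.int64(652), np.int64(-23), np.int64(124)), (np.int64(639), np.int64(-14), np.int64(131)), (np.int64(631), np.int64(-20), np.int64(126)), (np.int64(622), np.int64(-18), np.int64(127))]
195 [(np.int64(667), np.int64(-166), np.int64(4)), (np.int64(640), np.int64(-14), np.int64(120)), (np.int64(632), np.int64(-19), np.int64(116)), (np.int64(623), np.int64(-20), np.int64(114))]
198 [(np.int64(666), np.int64(-153), np.int64(2)), (np.int64(641), np.int64(-11), np.int64(111)), (np.int64(632), np.int64(-20), np.int64(104)), (np.int64(630), np.int64(-118), np.int64(27))]
201 [(np.int64(666), np.int64(-138), np.int64(1)), (np.int64(652), np.int64(-134), np.int64(3)), (np.int64(640), np.int64(-105), np.int64(26)), (np.int64(630), np.int64(-107), np.int64(24))]
204 [(np.int64(665), np.int64(-122), np.int64(1)), (np.int64(652), np.int64(-121), np.int64(1)), (np.int64(635), np.int64(-27), np.int64(75)), (np.int64(625), np.int64(-24), np.int64(77))]
```

The picture shows that the fingertip's visible end is about 35 mm above the reported TCP, and the paddle hasn't moved. I'll measure the real tip.

Run:
```python
from h import *
import numpy as np
o=bot.get_obs(); print(o['tool_pos'],o['tcp_rot'],o['joint_positions'].round(3) if hasattr(o['joint_positions'],'round') else o['joint_positions'])
c=bot.capture('side');P=cloud(c);I=c['img']
np.set_printoptions(suppress=True,linewidth=200)
for v in range(176,204,2):
    r=P[v,215:275]; k=(r[:,1]>-70)&(r[:,2]>85); 
    if k.any(): print(v,'u',215+np.where(k)[0][[0,-1]],'x',r[k,0].min().round(),r[k,0].max().round(),'y',np.median(r[k,1]).round(),r[k,1].max().round(),'z',np.median(r[k,2]).round())
c=bot.capture('top');P=cloud(c); q=P.reshape(-1,3); k=(abs(q[:,0]-634)<120)&(abs(q[:,1]+25)<120)&(q[:,2]>95)&(q[:,2]<175)
print(k.sum(),q[k].min(0),q[k].max(0),np.median(q[k],0))
```

```text
[634.56400071 -25.34146097  65.44756688] [3.14156531e+00 1.69397497e-04 1.82347513e+00] [-0.16   0.652  1.361 -0.     1.129 -0.413]
176 u [215 272] x 545.0 701.0 y -4.0 19.0 z 194.0
178 u [215 273] x 542.0 700.0 y 3.0 27.0 z 192.0
180 u [215 272] x 545.0 700.0 y 6.0 30.0 z 188.0
182 u [223 253] x 599.0 682.0 y 10.0 15.0 z 185.0
184 u [215 261] x 553.0 703.0 y 14.0 988.0 z 181.0
186 u [215 248] x 615.0 703.0 y -16.0 26.0 z 151.0
188 u [215 248] x 616.0 703.0 y -16.0 30.0 z 143.0
190 u [215 248] x 616.0 704.0 y -14.0 29.0 z 138.0
192 u [236 248] x 616.0 652.0 y -17.0 -6.0 z 128.0
194 u [237 248] x 617.0 648.0 y -16.0 -10.0 z 122.0
196 u [219 246] x 553.0 649.0 y -18.0 988.0 z 113.0
198 u [240 244] x 629.0 641.0 y -16.0 -13.0 z 107.0
1 [606.64442729   5.54032814 174.1403601 ] [606.64442729   5.54032814 174.1403601 ] [606.64442729   5.54032814 174.1403601 ]
```

Emit:
apply_moves(
  motion="-0.0052 -0.0034 0 5;-0.0052 -0.0034 0 5;-0.0052 -0.0034 0 5;-0.0052 -0.0034 0 5;0 0 0 0",
)

```text
time: 6.32
tool_pos: [623.6, -47.8, 65.5]
tcp_rot: [3.142, 0.0, 1.476]
contact_force: [-0.1, -0.6, 0.5]
grip_width: 0.3
finger_force: 0.0
```

```bash
python3 d.py 626.8 -48.4 62 1.476
```

```text
t 6.325 pos [623.6 -47.8  65.5] yaw 1.476 q6 -0.1 F [-0.1 -0.6  0.5] w 0.25639232900108155
tool shift [-0.3  3.3  3.5] turn -0.0
tool about axis: tang,rad -23.8 40.7
```

Emit:
apply_moves(
  motion="0 0.002 0.005 0;0 0.002 0.005 0;0 0 0.005 0;0 0 0.005 0;0 0 0 0",
)

```text
time: 6.95
tool_pos: [627.2, -47.6, 44.7]
tcp_rot: [-3.14, -0.0, 1.476]
contact_force: [0.3, 0.5, 0.4]
grip_width: 0.8
finger_force: 0.0
```

Emit:
apply_moves(
  motion="0 0 0.004 0;0 0 0.004 0;0 0 0 0",
)

```text
time: 7.32
tool_pos: [627.4, -47.7, 37.0]
tcp_rot: [-3.141, 0.0, 1.476]
contact_force: [-0.2, 0.4, 0.8]
grip_width: 0.4
finger_force: 0.0
```

```bash
cat > tip.py <<'E'
from h import *
o=bot.get_obs();p=o['tool_pos'];c=bot.capture('side');P=cloud(c);print(p.round(1))
u0,v0=proj(c,[p])[0].round().astype(int);print('tcp px',u0,v0)
for v in range(v0-24,v0+6,2):
    print(v,[tuple(int(t) for t in P[v,u]) for u in range(u0-4,u0+5,4)])
E
python3 tip.py; python3 s.py c2
```

```text
[627.4 -47.7  37. ]
tcp px 246 209
185 [(632, -18, 152), (553, 988, 884), (608, -9, 158)]
187 [(634, -39, 130), (620, -10, 150), (608, -7, 152)]
189 [(634, -40, 122), (622, -37, 123), (610, -36, 124)]
191 [(635, -41, 114), (623, -38, 115), (611, -38, 115)]
193 [(635, -38, 108), (623, -34, 110), (611, -38, 107)]
195 [(636, -37, 101), (624, -36, 102), (612, -37, 101)]
197 [(636, -37, 93), (624, -38, 93), (612, -35, 94)]
199 [(637, -40, 84), (624, -35, 87), (617, -113, 26)]
201 [(643, -109, 22), (625, -40, 76), (614, -64, 57)]
203 [(637, -27, 79), (625, -28, 78), (615, -60, 52)]
205 [(637, -24, 74), (625, -19, 77), (615, -52, 50)]
207 [(637, -21, 68), (625, -21, 68), (613, -26, 63)]
209 [(638, -20, 61), (626, -18, 62), (614, -26, 55)]
211 [(638, -21, 52), (626, -19, 53), (614, -14, 57)]
213 [(638, -8, 55), (626, -10, 53), (614, -10, 53)]
```

View pics/c2.png

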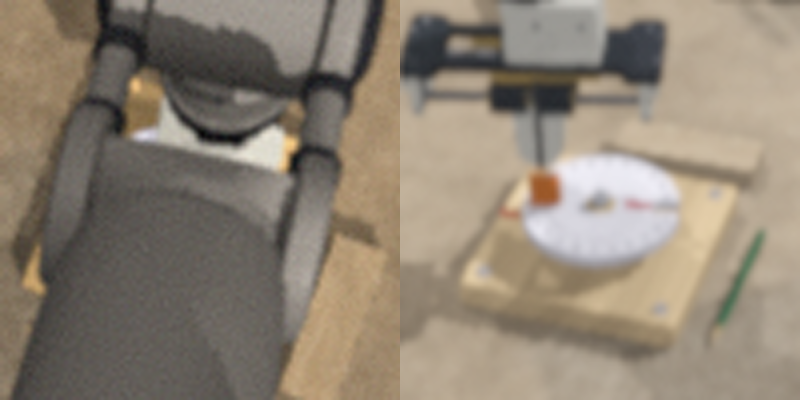

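The picture shows the finger now behind the paddle at (545,165), still with no contact. I'll go 8 mm lower and push.

Emit:
apply_moves(
  motion="0 0 0.004 0;0 0 0.004 0;0.003 0 0 0;0.003 0 0 0;0.003 0 0 0;0 0 0 0",
)

```text
time: 8.22
tool_pos: [628.8, -38.8, 29.5]
tcp_rot: [3.141, 0.0, 1.476]
contact_force: [1.5, -2.5, -2.2]
grip_width: 0.7
finger_force: 1.1
```

Emit:
apply_moves(
  motion="0.0039 0.00127 0 -5;0.0039 0.00127 0 -5;0.0039 0.00127 0 -5;0.0039 0.00127 0 -5;0 0 0 0",
)

```text
time: 8.85
tool_pos: [632.8, -23.0, 29.3]
tcp_rot: [-3.141, -0.0, 1.825]
contact_force: [-1.3, -2.4, -0.4]
grip_width: 0.4
finger_force: 0.8
```

```bash
python3 d.py 626.8 -48.4 28 1.476;python3 s.py d
```

```text
t 8.85 pos [632.8 -23.   29.3] yaw 1.825 q6 -0.41 F [-1.3 -2.4 -0.4] w 0.41732305929450586
tool shift [-23.1 -12.1   1.3] turn 20.0
tool about axis: tang,rad -14.5 45.3
```

View pics/d.png

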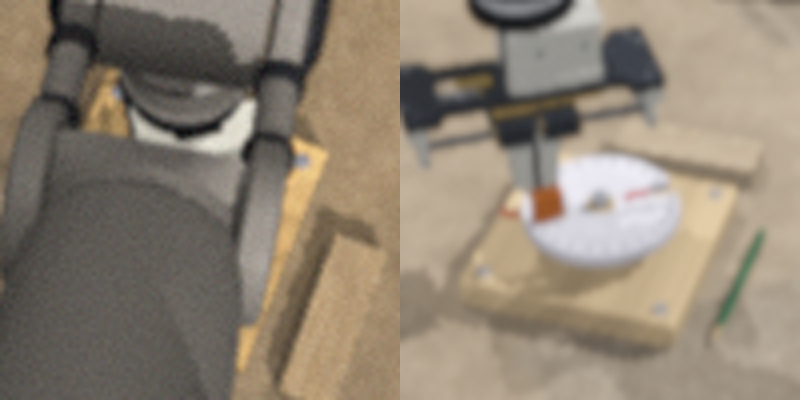

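The picture shows the paddle being pushed: the red line has turned to (650,190), and the force is about 2.7 N, which matches the friction. Continuing the arc.

Emit:
apply_moves(
  motion="0.0039 0.0011 0 -5;0.0039 0.0011 0 -5;0.0039 0.0011 0 -5;0.0039 0.0011 0 -5;0.0039 0.0011 0 -5;0.0039 0.0011 0 -5;0.0039 0.0011 0 -5;0.0039 0.0011 0 -5",
)

```text
time: 9.95
tool_pos: [624.7, 7.1, 29.6]
tcp_rot: [3.141, 0.002, 2.524]
contact_force: [0.8, -2.0, -1.5]
grip_width: 0.7
finger_force: 1.4
```

```bash
python3 d.py 626.8 -48.4 28 1.476
```

```text
t 9.95 pos [624.7   7.1  29.6] yaw 2.524 q6 -1.06 F [ 0.8 -2.  -1.5] w 0.7131861299440221
tool shift [-33.8 -44.1   1.6] turn 60.1
tool about axis: tang,rad -16.3 45.2
```

Emit:
apply_moves(
  motion="0.004 0.00115 0 -5;0.004 0.00115 0 -5;0.004 0.00115 0 -5;0.004 0.00115 0 -5;0.004 0.00115 0 -5;0.004 0.00115 0 -5;0.004 0.00115 0 -5;0.004 0.00115 0 -5",
)

```text
time: 10.95
tool_pos: [598.0, 26.4, 29.8]
tcp_rot: [3.141, 0.003, -3.061]
contact_force: [2.5, 0.5, -1.6]
grip_width: 0.6
finger_force: 1.3
```

```bash
python3 d.py 626.8 -48.4 28 1.476
```

```text
t 10.95 pos [598.   26.4  29.8] yaw -3.061 q6 -1.74 F [ 2.5  0.5 -1.6] w 0.5597714740709505
tool shift [-22.7 -76.9   1.8] turn 100.1
tool about axis: tang,rad -16.4 45.5
```

Emit:
apply_moves(
  motion="0.004 0.00115 0 -5;0.004 0.00115 0 -5;0.004 0.00115 0 -5;0.004 0.00115 0 -5;0.004 0.00115 0 -5;0.004 0.00115 0 -5;0.004 0.00115 0 -5;0.004 0.00115 0 -5",
)

```text
time: 11.95
tool_pos: [564.8, 23.5, 29.8]
tcp_rot: [3.141, 0.002, -2.363]
contact_force: [-0.1, 4.2, 0.6]
grip_width: 0.6
finger_force: 1.4
```

Emit:
apply_moves(
  motion="0.004 0.00115 0 -5;0.004 0.00115 0 -5;0.0032 0.0009 0 -4;0 0 0 0",
)

```text
time: 12.45
tool_pos: [554.8, 16.7, 29.7]
tcp_rot: [3.141, 0.001, -2.121]
contact_force: [-0.6, 4.6, 0.5]
grip_width: 0.3
finger_force: 1.4
```

```bash
python3 d.py 626.8 -48.4 28 1.476; python3 s.py e
```

```text
t 12.45 pos [554.8  16.7  29.7] yaw -2.121 q6 -2.7 F [-0.6  4.6  0.5] w 0.3311601519625502
tool shift [ 17.8 -95.5   1.7] turn 153.9
tool about axis: tang,rad -15.6 45.4
```

View pics/e.png

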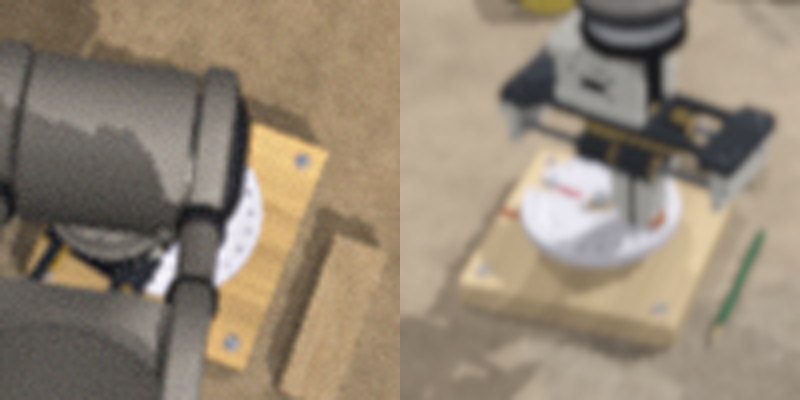

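The side crop shows the red line now at (565,190) pointing to the notch at (545,182). I'll measure the notch angle from the red line.

```bash
cat > ang.py <<'E'
from h import *
import sys
z=float(sys.argv[1]) if len(sys.argv)>1 else 53
A=np.array([585.2,-20.4])
for n in('side','top'):
    c=bot.capture(n);b,g,r=[c['img'][...,i].astype(int) for i in range(3)]
    h,w=b.shape;v,u=np.mgrid[:h,:w];uv=np.c_[u.ravel(),v.ravel()]
    for nm,zz,lo,hi in(('disc line',z,16,44),('base line',24,66,84)):
        q=at_z(c,uv,zz)[:,:2]-A; R=np.hypot(*q.T); wt=np.clip((r-(g+b)/2).ravel()-35,0,None)*((R>lo)&(R<hi))
        a=np.arctan2(q[:,1],q[:,0])
        if nm=='base line': wt=wt*(abs(a+.35)<.35)
        if wt.sum()>0:
            m=(q*wt[:,None]).sum(0)/wt.sum(); print(n,nm,'n',(wt>0).sum(),'mean',m.round(1),'ang',np.arctan2(m[1],m[0]).round(3))
E
python3 ang.py
```

```text
side disc line n 3 mean [ 23.6 -16.1] ang -0.599
side base line n 45 mean [ 72.4 -24.3] ang -0.324
top base line n 1 mean [ 63.1 -51.7] ang -0.687
```

Emit:
apply_moves(
  motion="0.0024 0.0007 0 -3;0.0024 0.0007 0 -3;0.0024 0.0007 0 -3;0 0 0 0;-0.006 0 0 0;-0.006 0 0 0;0 0 -0.02 0;0 0 -0.04 0",
)

```text
time: 13.65
tool_pos: [553.2, 21.8, 88.6]
tcp_rot: [3.138, -0.002, -1.963]
contact_force: [0.7, 0.7, 0.1]
grip_width: 0.2
finger_force: 0.0
```

Emit:
apply_moves(
  motion="-0.05 0 -0.01 0;-0.05 0 0 0;-0.05 0 0 0;-0.05 0 0 0;0 0 0 0",
)

```text
time: 14.28
tool_pos: [631.0, 210.1, 98.7]
tcp_rot: [-3.141, 0.001, -1.959]
contact_force: [-0.0, -0.2, 0.4]
grip_width: 0.5
finger_force: 0.0
```

```bash
python3 d.py 546.6 10 100 4.32; python3 ang.py; python3 s.py f
```

```text
t 14.275 pos [631.  210.1  98.7] yaw -1.959 q6 -2.55 F [-0.  -0.2  0.4] w 0.5178239397037195
tool shift [217.1   2.4  -1.3] turn 0.3
tool about axis: tang,rad -230.5 44.8
side disc line n 21 mean [-35.  -12.2] ang -2.806
top disc line n 61 mean [-16.9   7.2] ang 2.737
top base line n 111 mean [ 69.5 -26.6] ang -0.366
```

View pics/f.png

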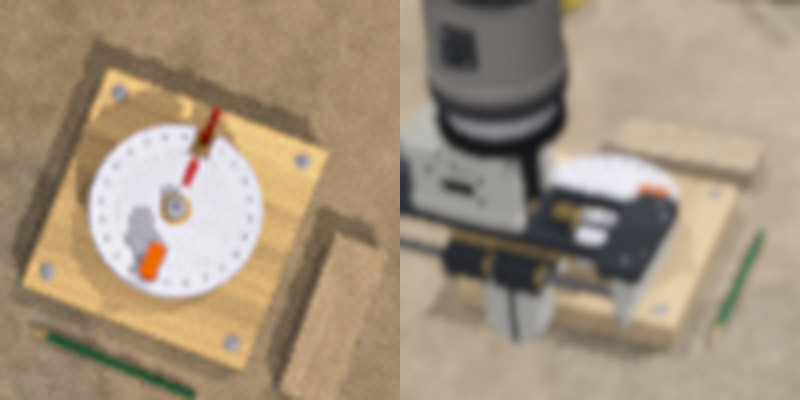

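The top crop shows the notch at (203,145), nearly over the pin, with the red base line at (213,118) and the paddle at (152,262). Next, the precise angles.

Run:
```python
from h import *
c=bot.capture('top');f=c['img'].astype(float);b,g,r=f[...,0],f[...,1],f[...,2]
h,w=b.shape;v,u=np.mgrid[:h,:w];uv=np.c_[u.ravel(),v.ravel()]
for A in ([585.3,-20.3],at_z(c,[(255+176/4-.4,125+206/4-.4)],62)[0,:2],):
  A=np.array(A);print(A)
  for nm,z,lo,hi,s,th in(('disc',53,14,40,0,40),('base',24,60,90,0,40),('paddle',78,20,60,1,60)):
    q=at_z(c,uv,z)[:,:2]-A;R=np.hypot(*q.T);a=np.arctan2(q[:,1],q[:,0]);a=(a+.35+np.pi*s+np.pi)%(2*np.pi)-np.pi
    wt=np.clip((r-np.maximum(g,b)).ravel()-th,0,None)*(R>lo)*(R<hi)*(abs(a)<.4)
    m=(q*wt[:,None]).sum(0)/wt.sum();print(nm,(wt>0).sum(),m.round(1),'ang',(np.arctan2(m[1],m[0])+np.pi*s).round(3))
# disc centre from white pixels
hs=cv2.cvtColor(c['img'],cv2.COLOR_BGR2HSV);q=at_z(c,uv,52)[:,:2]
```

```text
[585.3 -20.3]
disc 20 [26.  -9.8] ang -0.361
base 40 [ 67.1 -24.9] ang -0.355
paddle 43 [-41.6  15.2] ang 5.932
[584.55241275 -20.54045512]
disc 20 [26.7 -9.6] ang -0.344
base 40 [ 67.8 -24.6] ang -0.348
paddle 43 [-40.9  15.5] ang 5.921
```

The notch, base line and paddle all lie within about 0.01 rad of -0.35, so the disc is aligned. Next I'll straddle the spindle with the fingers part open (about 40 mm), with the finger line across the paddle's radius, and press.

Emit:
apply_moves(
  motion="0 0 0 10;0 0 0 10;0 0 0 10;0 0 0 10;0 0 0 10;0 0 0 10;0 0 0 10;0 0 0 10",
  fingers=-0.13,
)

```text
time: 15.52
tool_pos: [630.5, 205.1, 99.8]
tcp_rot: [-3.141, 0.0, 2.917]
contact_force: [-0.1, -0.3, -0.2]
grip_width: 40.0
finger_force: 0.0
```

Emit:
apply_moves(
  motion="0 0 0 8;0 0 0 0",
)

```text
time: 15.78
tool_pos: [630.5, 205.3, 99.7]
tcp_rot: [-3.142, 0.0, 2.785]
contact_force: [-0.7, -1.1, -0.3]
grip_width: 40.1
finger_force: 0.0
```

```bash
python3 d.py 585.3 -20.3 60 2.79
python3 - <<'E'
from h import *
c=bot.capture('side');P=cloud(c);q=P.reshape(-1,3);p=bot.get_obs()['tool_pos']
k=(abs(q[:,0]-p[0])<70)&(abs(q[:,1]-p[1])<70)&(q[:,2]>60)
z=q[k,2];print(np.sort(z)[:40:4].round(), q[k][np.argsort(z)[:60:10]].round())
E
```

```text
t 15.775 pos [630.5 205.3  99.7] yaw 2.785 q6 -1.01 F [-0.7 -1.1 -0.3] w 40.12298628058097
tool shift [ -36.4 -227.2   39.7] turn -0.3
tool about axis: tang,rad 36.4 227.2
[138. 141. 146. 148. 151. 153. 160. 185. 190. 194.] [[619. 187. 138.]
 [632. 238. 146.]
 [611. 181. 153.]
 [616. 186. 188.]
 [608. 183. 201.]
 [695. 273. 206.]]
```

Emit:
apply_moves(
  motion="-0.0073 -0.0454 0 -0.1;-0.0073 -0.0454 0 0;-0.0073 -0.0454 0 0;-0.0073 -0.0454 0 0;-0.0073 -0.0454 0 0;0 0 0.02 0;0 0 0.015 0;0 0 0 0",
)

```text
time: 16.82
tool_pos: [584.8, -18.7, 63.1]
tcp_rot: [-3.141, -0.003, 2.788]
contact_force: [0.5, 0.4, -0.4]
grip_width: 40.0
finger_force: 0.0
```

```bash
python3 d.py 585.3 -20.3 24 2.79; python3 s.py g
```

```text
t 16.825 pos [584.8 -18.7  63.1] yaw 2.788 q6 -1.38 F [ 0.5  0.4 -0.4] w 39.98156955781266
tool shift [-1.1 -1.4 39.1] turn -0.1
tool about axis: tang,rad 1.1 1.4
```

View pics/g.png

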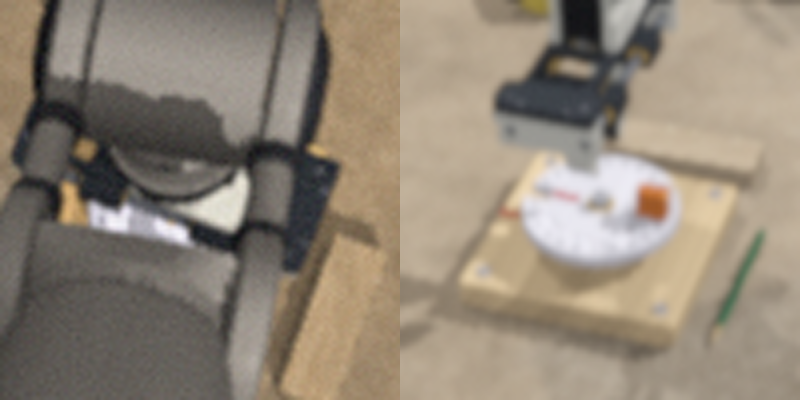

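The side crop shows the fingers above the disc's middle and clear of the paddle at (655,200). Descending to just above contact, then pressing slowly.

Emit:
apply_moves(
  motion="-0.001 -0.0014 0.01 0;0 0 0.01 0;0 0 0.01 0;0 0 0.006 0;0 0 0 0",
)

```text
time: 17.55
tool_pos: [585.8, -20.7, 27.7]
tcp_rot: [-3.141, -0.001, 2.787]
contact_force: [-1.1, 0.0, -0.5]
grip_width: 40.0
finger_force: 0.0
```

Emit:
apply_moves(
  motion="0 0 0.002 0;0 0 0.002 0;0 0 0.002 0;0 0 0.002 0;0 0 0 0",
)

```text
time: 18.18
tool_pos: [586.1, -20.7, 20.2]
tcp_rot: [-3.141, -0.0, 2.787]
contact_force: [0.0, 0.7, -0.7]
grip_width: 39.6
finger_force: 0.0
```

Emit:
apply_moves(
  motion="0 0 0.002 0;0 0 0.002 0;0 0 0 0",
)

```text
time: 18.55
tool_pos: [586.1, -20.7, 16.2]
tcp_rot: [-3.141, -0.0, 2.787]
contact_force: [-0.3, -0.4, -0.2]
grip_width: 39.6
finger_force: 0.0
```

Emit:
apply_moves(
  motion="0 0 0.002 0;0 0 0.001 0;0 0 0 0",
)

```text
time: 18.92
tool_pos: [586.3, -20.7, 13.5]
tcp_rot: [-3.142, 0.0, 2.787]
contact_force: [0.3, -0.3, 2.7]
grip_width: 39.9
finger_force: 1.1
```

Emit:
apply_moves(
  motion="0 0 0.001 0;0 0 0.001 0;0 0 0.001 0;0 0 0 0",
)

```text
time: 19.42
tool_pos: [586.3, -20.7, 10.3]
tcp_rot: [-3.142, 0.0, 2.787]
contact_force: [0.3, -0.1, 2.4]
grip_width: 40.1
finger_force: 0.9
```

Emit:
apply_moves(
  motion="0 0 0.001 0;0 0 0.001 0;0 0 0 0",
)

```text
time: 19.8
tool_pos: [586.3, -20.7, 8.3]
tcp_rot: [-3.142, 0.0, 2.787]
contact_force: [1.0, 0.3, 0.6]
grip_width: 39.6
finger_force: 0.9
```

Emit:
apply_moves(
  motion="0 0 0.001 0;0 0 0.001 0;0 0 0.001 0;0 0 0.001 0;0 0 0.001 0;0 0 0 0",
)

```text
time: 20.55
tool_pos: [586.2, -20.7, 3.2]
tcp_rot: [-3.142, 0.0, 2.787]
contact_force: [0.8, -0.2, 1.3]
grip_width: 39.8
finger_force: 0.8
```

Emit:
apply_moves(
  motion="0 0 0.001 0;0 0 0.001 0;0 0 0 0",
)

```text
time: 20.92
tool_pos: [586.3, -20.8, 1.9]
tcp_rot: [-3.142, 0.0, 2.787]
contact_force: [-0.1, -0.3, 6.4]
grip_width: 40.0
finger_force: 3.5
```

Emit:
apply_moves(
  motion="0 0 0.001 0;0 0 0 0",
)

```text
time: 21.18
tool_pos: [586.4, -20.8, 1.8]
tcp_rot: [3.142, 0.001, 2.787]
contact_force: [-3.6, 0.5, 14.1]
grip_width: 40.1
finger_force: 6.8
```

Emit:
apply_moves(
  motion="0 0 0.001 0;0 0 0 0",
)

```text
time: 21.42
tool_pos: [586.5, -20.8, 1.7]
tcp_rot: [3.142, 0.001, 2.787]
contact_force: [-4.9, 0.5, 20.4]
grip_width: 40.2
finger_force: 10.2
```

Emit:
apply_moves(
  motion="0 0 -0.005 0;0 0 -0.015 0;0 0 -0.03 0;0 0 -0.04 0;0 0 -0.04 0;0 0 0 0",
)

```text
time: 22.18
tool_pos: [588.2, -21.0, 133.2]
tcp_rot: [3.14, 0.007, 2.787]
contact_force: [-0.3, -0.4, 0.3]
grip_width: 39.7
finger_force: 0.0
```

Emit:
apply_moves(
  motion="0.006 0.05 0 0;0.006 0.05 0 0;0.006 0.05 0 0;0.006 0.05 0 0;0.006 0.05 0 0;0 0 0 0",
)

```text
time: 22.92
tool_pos: [644.0, 227.7, 127.4]
tcp_rot: [-3.141, -0.002, 2.791]
contact_force: [0.3, -1.1, -0.2]
grip_width: 40.0
finger_force: 0.0
```

```bash
python3 d.py 585.3 -20.3 24 2.79; python3 s.py z2
python3 - <<'E'
from h import *
A=np.array([585.2,-20.4])
for n in('top','side'):
    zs=[]
    for _ in range(3):
        c=bot.capture(n);P=cloud(c);q=P.reshape(-1,3);R=np.hypot(*(q[:,:2]-A).T);k=(R>14)&(R<28)&(q[:,2]<60);zs.append(np.median(q[k,2]))
    k=(R>95)&(R<125)&(q[:,2]<15);k2=(R>65)&(R<78)&(q[:,2]<35)&(q[:,2]>15);print(n,'disc z',np.round(zs,1),'table',np.median(q[k,2]),'base',np.median(q[k2,2]))
E
```

```text
t 22.925 pos [644.  227.7 127.4] yaw 2.791 q6 -0.99 F [ 0.3 -1.1 -0.2] w 40.04766295814379
tool shift [ -30.  -253.   103.4] turn 0.1
tool about axis: tang,rad 30.0 253.0
top disc z [39.4 39.6 39.7] table 0.9046915237042867 base 24.544898310450435
side disc z [40.4 40.4 40.3] table 1.7745469545352535 base 25.44572348550753
```

View pics/z2.png

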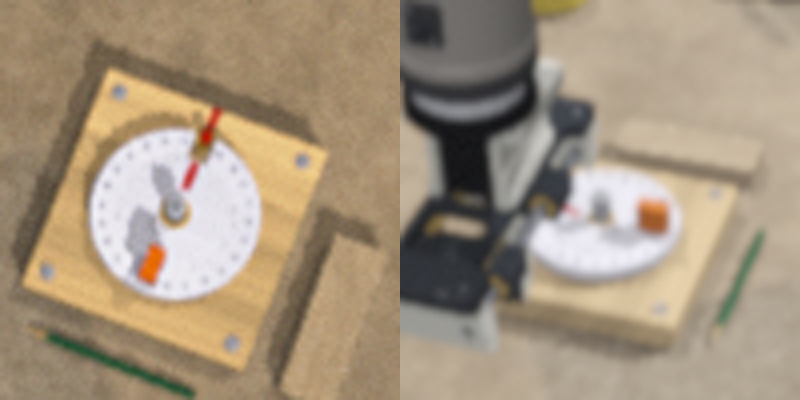

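The disc's middle reads 39.5 mm by depth, so it is seated. The pin stands in the notch at (205,143), and the arm is clear. Handing in.

```bash
python3 -c "
from plant import bot
print(bot.close_job())"
```

```text
the job is handed in; nothing more can be done
None
```

I handed the job in with the disc pressed home: its top reads about 39.5–40 mm above the table (39 mm is fully seated), the pin stands in the notch, and the arm is clear; the offcut and pencil beside the jig look unmoved, and the hand-in returned no verdict.

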